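Pack the loop tool away and wedge the tool box's dovetailed lid shut

ROBOT

A 6-joint arm with a two-finger parallel gripper is mounted at the origin on the work surface. World frame = base frame: x ahead of the robot, y to its left, z up, the work surface at z = 0. Lengths are in m, angles in rad, forces in N, time in s.
With the tool pointing down it reaches from about 0.3 to 0.875 m from the base axis. Payload 6.4 kg.
Tool frame: the origin (TCP) lies at the very end of the fingers, on their centre line; the grasp point (between the pads) lies grip_point_offset behind it (grip_point_offset is the distance from the TCP to the grasp point, in m); y points along the fingers, x is the direction in which the jaws open and shut, and the axes are right-handed (so a half turn about y gives the same grasp; the last joint's range is limited). The gripper opens to 85 mm and grips with 20 to 120 N. Pads are 22 mm wide; open, the fingers measure 114 mm over their backs; the gripper's body (76 mm by 85 mm) begins 54 mm behind the grasp point. The pads swing forward as they close: fully open they stand 13 mm farther back than shut.
Start: joints at [-1.491, 0.181, 1.607, -0, 1.354, -0.206], TCP at [0.162, -0.552, 0.231] pointing down, gripper open.
Joint ranges: [-2.99, 2.99], [-0.89, 2.07], [0.3, 2.58], [-1.14, 4.28], [0, 2.63], [-3.12, 3.12]. Speed limits (rad/s): [2.57, 2.57, 3.01, 3.14, 3.14, 3.14].

INTERFACE

Orientations are given as a unit quaternion [w, x, y, z].
In Python, from bench import get_obs, camera, camera_model, hand_in, grip_point_offset gives the robot as it stands.
- The arm moves only by the shell command python3 -m jog 'ROWS'. ROWS is JSON, a list of rows, each a list of 7 numbers: the shift along the tool's x, y, z in mm, then the turn, a rotation vector about the tool's x, y, z in degrees, then the gripper's target within -1 to 1 (shut at 1, half-way at 0, fully open at -1). In form: [[x, y, z, ax, ay, az, grip], ...]. A call has 1 to 8 rows; each row shifts and turns the commanded pose from where the row before left it, along the tool's axes as they then stand; what a row does not reach is not made up. A row lasts 1/12 s, in which the tool goes at most 41.7 mm and 7.16 degrees, less where a joint would pass 70% of its speed; a pose out of reach is approached as far as the arm can. A call is refused whole if a number of a shift passes 41.7 or a number of a turn 7.16, either way. A call with a gripper value outside its range is refused whole. The fingers move at their own pace and stop on an object; the grip force is fixed at half the most. Time passes only in rows, so rows that do not move let the fingers close. It gives the time, the measured TCP pose, the force and the opening at its end, in the units of the state.
- get_obs(): the state, without advancing time (a new reading comes with each control period).
- camera(name): name is "scene" or "top" or "wrist"; returns the picture (384x512x3 uint8, blue, green, red); there is no depth.
- camera_model(name): a dict with "K" (3x3 intrinsics, pixels), "pose" (4x4, takes a point from camera to world coordinates). Camera axes: x right, y down, z forward; pixel columns grow to the right and rows downward; lengths in m; the calibration is good to about 2 mm. A picture is of the moment at which its call begins: read the wrist's pose just before it. camera_model takes no time and is no camera call; for the wrist camera it gives the pose at the moment of the call.
- hand_in(): hands the job in, once; it reports no verdict.
The state is a dict: "time_s": time; "q": joint angles; "dq": joint speeds; "joint_efforts": joint torques, N m; "eef_pos": TCP position; "eef_rot": TCP orientation; "wrist_force": force on the tool from outside, world axes, zero at the start; "torque": the same for the moment, N m; "opening": opening from 0.0 (shut) to 1.0 (fully open).
Only numpy, scipy, OpenCV 4.12 (cv2) and the standard library are available. Lean on these libraries where they do the work, as an engineer would, in place of code of your own. Each camera call takes 0.05 s, during which the arm holds its last target.

TASK

Pack up the modelling-tool box that is screwed to the bench: lay the double-ended loop tool in it, then slide the box's lid on, narrow end first under the two tapered rails from the box's wider end, and push it along until it wedges tight, so that it stays jammed between both rails when you let go. Push firmly but do not force it, or the thin rails split, and leave everything else on the bench and the two sticks in the box where they are.

Things in the scene. Friction and masses are not known exactly. Their poses are not given: they have to be found in the camera images.
- toolbox: Open wooden tool box fixed to the bench, 250 mm long, 132 wide. Origin: centre of its underside, on the bench. x runs along its length in the direction the lid is pushed home (the lid enters at the -x end), z up. Side walls (19 mm thick) and end walls (10 mm) are 50 mm high; their tops are the seat the lid slides on. No end stop: both ends are open above 50 mm.
- box_floor (a point): Centre of the box's inner floor, 8 mm above the bench. Inside 230 mm long, 94 mm wide, 42 mm deep. Two loose modelling sticks (8 mm high) already lie lengthwise in it, filling its +y side from y = +25 mm to the wall; the rest of the floor is free for the loop tool.
- rail_l: Hardwood rail on the box's +y wall, 250 mm long, 10.5 high; origin on the box's centre line at seat height, axes as the box. A like rail is on the -y wall. Both are undercut (lean inwards 30 deg, hold the lid down) and converge 1 in 20 each: at seat height their faces are 60.2 mm off the centre line at the -x end, 47.8 at the +x end; 6 mm less at the top. Thin: if rammed they split.
- seat (a point): Point on the box's centre line, mid-length, at seat height (50 mm above the bench). The -y rail is fitted up to 1.4 mm nearer or farther out than drawn, too little to see, so the lid goes tight anywhere from 14 mm short of to 14 mm past the middle of the box: where, can only be felt.
- lid_grip (a point): Centre of the grip bar across the middle of the lid's top: the bar is 16 mm along x, 60 mm along y, 26 mm high (9 to 35 mm above the lid's underside). This point is 22 mm above the underside: 72 mm above the box's origin when the lid is on its seat. x along the lid towards its narrow leading end, z up. Tight, it is over the box's origin within 14 mm along x.
- lid: The lid, loose, flat on the bench: hardwood, 260 mm long, 9 mm thick, about 170 g, edges bevelled to suit the rails; underside 95 mm wide at the leading (+x) end, 121 at the trailing end. Origin: centre of its underside. Slides freely, then goes tight within about 1 mm: a push of 12 to 16 N along x wedges it, over 18 N is too much.
- lid_tail (a point): Middle of the lid's trailing (wide, -x) end, 4.5 mm above its underside. The lid centres itself between the rails if nothing holds it sideways while it is pushed home; held stiffly off-centre it may bear on one rail only and be loose once let go.
- loop_grip (a point): Centre of the loop tool lying on the bench: light wooden handle 110 mm long, 13 x 13 mm, a steel wire loop at each end, 190 mm long in all, loops up to 27 mm wide; 35 g. This point is 6.5 mm above its underside; x along the handle, z up.
- stick0: Light wooden modelling stick in the box, 170 x 9 x 8 mm; origin at the centre of its underside.
- stick1: Light wooden modelling stick in the box, 150 x 9 x 8 mm; origin at the centre of its underside.
- pot_a: Bystander: grey clay pinch pot (bowl), 88 mm across, 50 mm high; origin at the centre of its underside.
- pot_b: Bystander: terracotta pinch pot (bowl), 76 mm across, 45 mm high; origin at the centre of its underside.
- tape: Bystander: roll of masking tape lying flat, 100 mm across, 24 mm high; origin at the centre of its underside.
- knife: Bystander: wooden modelling knife, flat, no loops, 150 mm long, 8 mm high; origin under its handle.
- sponge: Bystander: yellow sponge, 100 x 65 x 32 mm; origin at the centre of its underside.
- slip_jar: Bystander: white jar, 72 mm across, 85 mm high; origin at the centre of its underside.
- rib: Bystander: dark flat wooden scraper, 85 x 45 x 6 mm; origin at the centre of its underside.
Not all that is in view belongs to the job. Leave any green look-alike of the part that bears loop_grip alone.

How it is judged:
On the way, in this order (a step that is already met when the one before it is completed fails the run):
1. the loop tool lies in the box, let go (x of loop_grip in the frame of toolbox between -0.05 and 0.05 m and y of loop_grip in the frame of toolbox between -0.047 and 0.047 m and z of loop_grip in the frame of toolbox between 0 and 0.035 m and contact force between the fingers and loop_tool below 0.1 N), for 0.2 s.
2. the lid runs in its way under the rails, with at least 40 mm still to go (x of lid_grip in the frame of toolbox between -0.22 and -0.04 m and y of lid_grip in the frame of toolbox between -0.015 and 0.015 m and z of lid_grip in the frame of toolbox between 0.069 and 0.08 m and angle between the x axis of lid_grip and the x axis of toolbox, either way round below 0.12 rad), for 0.1 s.
At the end, for the whole second after the job is handed in: The lid lies flat on its seat, square in the rails and home (its grip bar within about 22 mm of the middle of the box), jammed so that the rail still presses on it with more than 8 N after it is let go; the loop tool lies in the box with the two sticks, at rest (x of loop_grip in the frame of toolbox between -0.05 and 0.05 m and y of loop_grip in the frame of toolbox between -0.047 and 0.047 m and z of loop_grip in the frame of toolbox between 0 and 0.035 m and x of lid_grip in the frame of toolbox between -0.022 and 0.024 m and y of lid_grip in the frame of toolbox between -0.005 and 0.005 m and z of lid_grip in the frame of toolbox between 0.0695 and 0.0745 m and angle between the x axis of lid_grip and the x axis of toolbox, either way round below 0.03 rad and angle between lid_grip's own z axis and vertical below 0.03 rad and contact force between lid and rail_l above 8 N and linear speed of lid below 0.01 m/s and z of stick0 in the frame of toolbox between 0 and 0.04 m and x of stick0 in the frame of toolbox between -0.07 and 0.07 m and z of stick1 in the frame of toolbox between 0 and 0.04 m and x of stick1 in the frame of toolbox between -0.07 and 0.07 m); the robot touches nothing.
It fails at once if the lid is forced and the rail splits (more than 24 N on it) (contact force between lid and rail_l above 24 N).
It fails at once if another thing on the bench is shifted by more than 30 mm (distance of any of pot_a, pot_b, tape, knife, sponge, slip_jar, rib from where it was at the start of the episode above 0.03 m).
It also fails if it takes over 72 s, if anything falls off the work surface, if the arm or the gripper's body presses on something with over 40 N, if the wrist force passes 120 N, or if a joint passes its speed limit or range.

## Working session

There is one attempt and no reset: what is moved stays moved. The work goes in short steps, Python scripts to look and compute and a shell command to move; the robot and the scene stay as the last step left them, time stands still between calls to the robot, and variables do not carry over. Pictures are saved under pics/ and viewed, and the job is handed in when it is done.

```bash
ls; mkdir -p pics; python3 - <<'E'
from bench import *
import cv2,numpy as np
o=get_obs(); print(o, grip_point_offset)
for n in("scene","top","wrist"):
    m=camera_model(n); print(n,np.round(m["K"],1).tolist(),np.round(m["pose"],4).tolist())
    cv2.imwrite(f"pics/{n}0.png",camera(n))
E
```

```text
pics
{'time_s': 0.0, 'q': array([-1.49130843e+00,  1.81572289e-01,  1.60802290e+00,  2.71621208e-05,
        1.35377536e+00, -2.06294218e-01]), 'dq': array([-0.00098809,  0.00097665,  0.00157977, -0.00056975,  0.00047187,
       -0.00131184]), 'joint_efforts': array([ 8.13587167e-05, -4.44881415e+01, -3.51334798e+01, -3.70401103e-04,
        9.10475152e-03,  3.88617411e-05]), 'eef_pos': array([ 0.16208046, -0.55110713,  0.23035938]), 'eef_rot': array([ 0.56658334, -0.56562746,  0.42411144, -0.42329468]), 'wrist_force': array([-1.06124091,  0.59060818, -0.12712779]), 'torque': array([ 0.00189816, -0.02397322, -0.02535662]), 'opening': 0.9992543370149267} 0.0187
scene [[353.8, 0.0, 257.5], [0.0, 353.8, 191.1], [0.0, 0.0, 1.0]] [[0.0644, 0.7865, -0.6142, 1.0818], [0.9979, -0.0436, 0.0487, -0.1224], [0.0115, -0.616, -0.7877, 0.8057], [0.0, 0.0, 0.0, 1.0]]
top [[406.1, 0.0, 260.3], [0.0, 406.1, 197.7], [0.0, 0.0, 1.0]] [[0.0009, -0.9917, 0.1287, 0.3681], [-0.9996, -0.0044, -0.0266, -0.0791], [0.0269, -0.1286, -0.9913, 1.0263], [0.0, 0.0, 0.0, 1.0]]
wrist [[273.7, 0.0, 258.8], [0.0, 273.7, 191.5], [0.0, 0.0, 1.0]] [[0.2816, -0.9241, -0.2581, 0.2281], [-0.9595, -0.2717, -0.0741, -0.5323], [-0.0017, 0.2685, -0.9633, 0.3715], [0.0, 0.0, 0.0, 1.0]]
```

View pics/scene0.png

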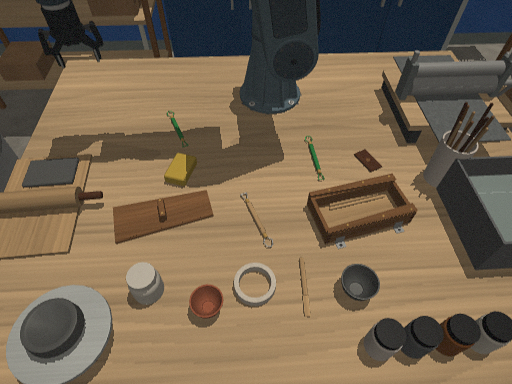

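View pics/top0.png

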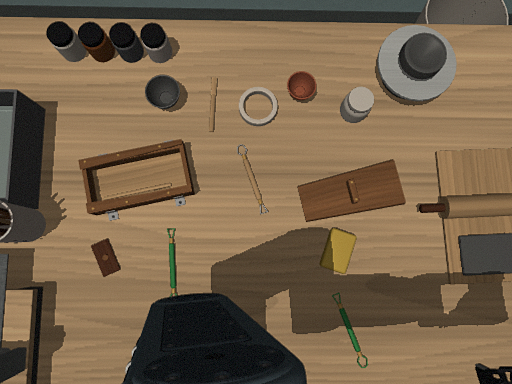

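View pics/wrist0.png

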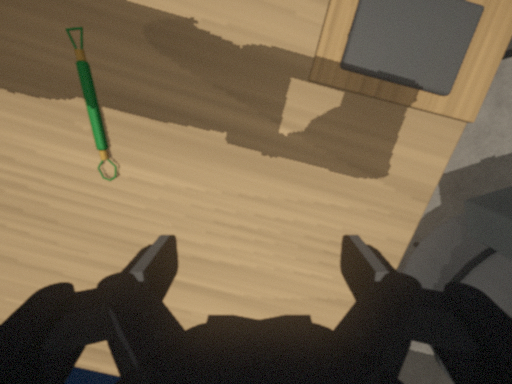

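```bash
python3 - <<'E'
import cv2
a=cv2.imread("pics/top0.png")
cv2.imwrite("pics/top0box.png",cv2.resize(a[125:230,65:210],None,fx=5.5,fy=5.5,interpolation=cv2.INTER_CUBIC))
cv2.imwrite("pics/top0lid.png",cv2.resize(a[130:235,230:420],None,fx=4.2,fy=4.2,interpolation=cv2.INTER_CUBIC))
a=cv2.imread("pics/scene0.png")
cv2.imwrite("pics/scene0box.png",cv2.resize(a[165:255,295:430],None,fx=5.5,fy=5.5,interpolation=cv2.INTER_CUBIC))
E
```

```text
(no output)
```

View pics/top0box.png

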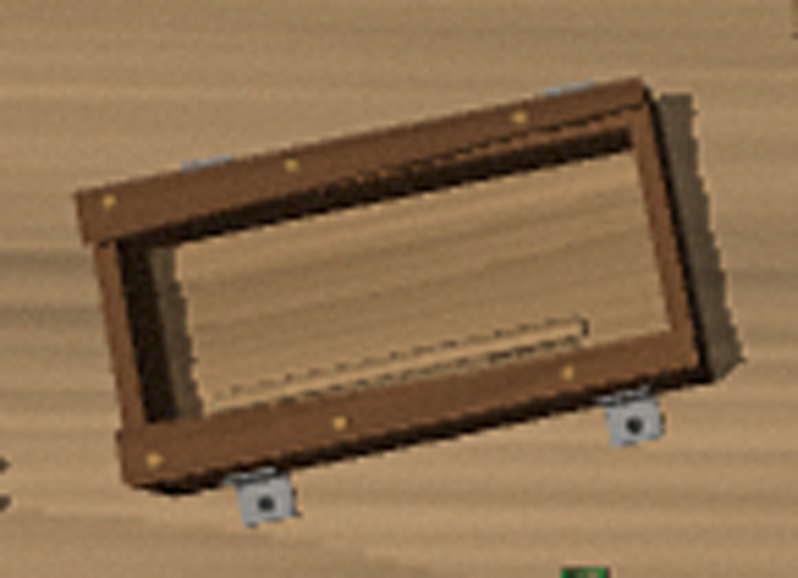

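View pics/top0lid.png

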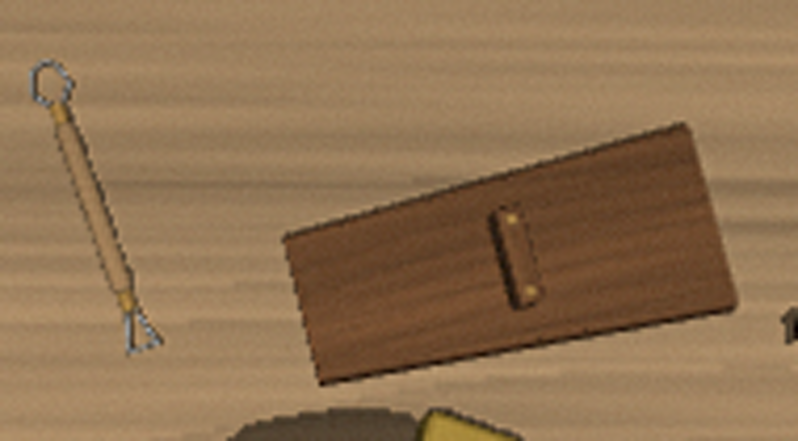

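View pics/scene0box.png

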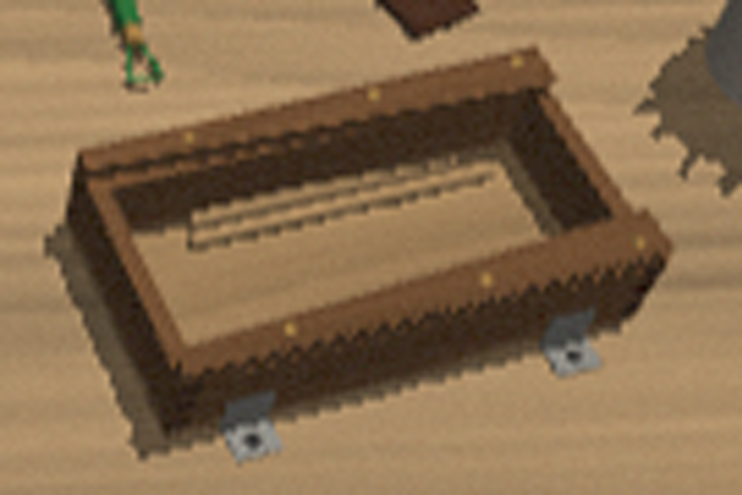

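```bash
cat > h.py <<'E'
from bench import *
import cv2,numpy as np
from scipy.spatial.transform import Rotation as R
def cast(m,uv,z):
    K,P=m["K"],np.array(m["pose"]); uv=np.atleast_2d(np.array(uv,float))
    d=np.c_[uv,np.ones(len(uv))]@np.linalg.inv(K).T@P[:3,:3].T
    o=P[:3,3]; return o+d*((z-o[2])/d[:,2])[:,None]
def rot(o): w,x,y,z=o["eef_rot"]; return R.from_quat([x,y,z,w])
def go(pos,jawdir,o=None):
    """print tool-frame shift after yaw; jawdir = world angle (deg) of jaw axis (mod 180), tool pointing down"""
    o=o or get_obs(); r=rot(o); M=r.as_matrix()
    y=np.array([0,0,-1.]); best=None
    for s in (0,180):
        a=np.radians(jawdir+s); x=np.array([np.cos(a),np.sin(a),0]); T=np.c_[x,y,np.cross(x,y)]
        rv=np.degrees((r.inv()*R.from_matrix(T)).as_rotvec())
        d=T.T@(np.array(pos)-o["eef_pos"])*1000
        d0=M.T@(np.array(pos)-o["eef_pos"])*1000
        print("turn first",np.round(rv,2),"then shift",np.round(d,1),"| shift before turn",np.round(d0,1))
def st():
    o=get_obs();M=rot(o).as_matrix()
    print(round(o["time_s"],2),"pos",np.round(o["eef_pos"],4),"x",np.round(M[:,0],3),"y",np.round(M[:,1],3),"F",np.round(o["wrist_force"],1),"q6",round(o["q"][5],2),"op",round(o["opening"],3))
E
python3 - <<'E'
from h import *
m=camera_model("top"); ms=camera_model("scene")
c=lambda l,x0,y0,f:[((x+.5)/f-.5+x0,(y+.5)/f-.5+y0) for x,y in l]
B=cast(m,c([(76,192),(640,80),(700,377),(127,487)],65,125,5.5),.0605)
print("box",np.round(B,4)); print([np.linalg.norm(B[i]-B[(i+1)%4]).round(4) for i in range(4)],B.mean(0))
ax=lambda a,b:np.degrees(np.arctan2(*(b-a)[[1,0]]))
print(ax(B[1],B[0]),ax(B[2],B[3]))
S=cast(ms,c([(82,155),(535,47),(668,255),(180,375)],295,165,5.5),.0605)
print("box scene",np.round(S,4),[np.linalg.norm(S[i]-S[(i+1)%4]).round(4) for i in range(4)],S.mean(0))
L=cast(m,c([(283,236),(687,122),(738,308),(319,383)],230,130,4.2),.009)
print("lid",np.round(L,4),[np.linalg.norm(L[i]-L[(i+1)%4]).round(4) for i in range(4)],L.mean(0),ax((L[1]+L[2])/2,(L[0]+L[3])/2))
G=cast(m,c([(514,215),(532,296)],230,130,4.2),.035); print("bar",G,G.mean(0),ax(G[1],G[0]))
T=cast(m,c([(62,120),(125,292)],230,130,4.2),.0105); print("loop",T,np.linalg.norm(T[0]-T[1]),T.mean(0),ax(T[1],T[0]))
st()
E
```

```text
box [[0.584  0.3316 0.0605]
 [0.6362 0.0881 0.0605]
 [0.5037 0.0587 0.0605]
 [0.4549 0.3025 0.0605]]
[np.float64(0.249), np.float64(0.1357), np.float64(0.2486), np.float64(0.1323)] [0.54471178 0.19520412 0.0605    ]
102.11294963171585 101.32362046500928
box scene [[0.514  0.0619 0.0605]
 [0.4577 0.3036 0.0605]
 [0.5881 0.3276 0.0605]
 [0.6398 0.0864 0.0605]] [np.float64(0.2481), np.float64(0.1326), np.float64(0.2466), np.float64(0.1281)] [0.54990802 0.19487012 0.0605    ]
lid [[ 0.531  -0.1998  0.009 ]
 [ 0.6033 -0.4496  0.009 ]
 [ 0.4883 -0.476   0.009 ]
 [ 0.442  -0.2204  0.009 ]] [np.float64(0.2601), np.float64(0.118), np.float64(0.2598), np.float64(0.0914)] [ 0.51616143 -0.33644612  0.009     ] 103.19525519511505
bar [[ 0.54020759 -0.33420076  0.035     ]
 [ 0.49183936 -0.34351149  0.035     ]] [ 0.51602348 -0.33885613  0.035     ] 10.89597784781849
loop [[ 0.60147667 -0.06564191  0.0105    ]
 [ 0.49627551 -0.10406933  0.0105    ]] 0.11199977792321009 [ 0.54887609 -0.08485562  0.0105    ] 20.066017114549584
0.15 pos [ 0.1621 -0.5512  0.2306] x [ 0.282 -0.959 -0.001] y [-0.     0.001 -1.   ] F [ 0.  -0.4  0.5] q6 -0.21 op 0.998
```

```bash
python3 - <<'E'
from h import *
go([.549,-.085,.13],110)
E
```

```text
turn first [ 1.2000e-01  1.7638e+02 -3.0000e-02] then shift [ 305.8  100.6 -523. ] | shift before turn [-338.1  101.2  502.6]
turn first [-0.02 -3.62 -0.07] then shift [-305.8  100.6  523. ] | shift before turn [-338.1  101.2  502.6]
```

```bash
python3 -m jog '[[0,0,0,0,-3.6,0,-1],[-19,6,33,0,0,0,-1],[-19,6,33,0,0,0,-1],[-19,6,33,0,0,0,-1],[-19,6,33,0,0,0,-1],[-19,6,33,0,0,0,-1],[-19,6,33,0,0,0,-1],[-19,6,33,0,0,0,-1]]'
python3 -m jog '[[-19,6,33,0,0,0,-1],[-19,6,33,0,0,0,-1],[-19,6,33,0,0,0,-1],[-19,6,33,0,0,0,-1],[-19,6,33,0,0,0,-1],[-19,6,33,0,0,0,-1],[-19,6,33,0,0,0,-1],[-19,6,33,0,0,0,-1]]'
python3 - <<'E'
from h import *
st(); go([.549,-.085,.13],110)
E
```

```text
time_s: 0.82
eef_pos: [0.3345, -0.3461, 0.1889]
eef_rot: [0.579, -0.579, 0.406, -0.406]
wrist_force: [1.4, -1.4, -0.1]
opening: 0.996
time_s: 1.48
eef_pos: [0.5308, -0.1129, 0.1409]
eef_rot: [-0.579, 0.579, -0.406, 0.406]
wrist_force: [0.2, 0.0, 0.3]
opening: 0.998
1.48 pos [ 0.5308 -0.1129  0.1409] x [ 0.342 -0.94  -0.   ] y [-0. -0. -1.] F [0.2 0.  0.3] q6 0.79 op 0.998
turn first [0.0000e+00 1.7998e+02 1.0000e-02] then shift [ 20.   10.9 -26.6] | shift before turn [-20.   10.9  26.6]
turn first [ 0.01 -0.02 -0.  ] then shift [-20.   10.9  26.6] | shift before turn [-20.   10.9  26.6]
```

```bash
python3 -m jog '[[-20,11,26,0,0,0,-1],[0,0,0,0,0,0,-0.4],[0,0,0,0,0,0,-0.4],[0,0,0,0,0,0,-0.4]]'
python3 - <<'E'
from h import *
m=camera_model("wrist"); a=camera("wrist"); st(); cv2.imwrite("pics/w1.png",a); np.savez("w1.npz",K=m["K"],pose=m["pose"])
E
```

```text
time_s: 1.82
eef_pos: [0.5472, -0.0871, 0.13]
eef_rot: [-0.579, 0.58, -0.406, 0.405]
wrist_force: [-0.3, 0.1, -0.6]
opening: 0.699
1.87 pos [ 0.5472 -0.0878  0.1303] x [ 0.341 -0.94   0.   ] y [-0. -0. -1.] F [-0.1 -0.8 -0.2] q6 0.85 op 0.702
```

View pics/w1.png

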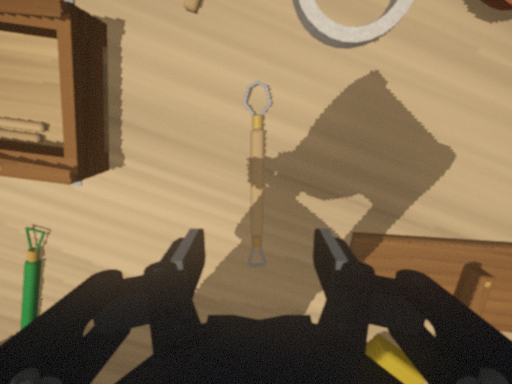

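```bash
python3 - <<'E'
from h import *
m=dict(np.load("w1.npz"))
T=cast(m,[(257.5,116),(257,248)],.0105); print(T,np.linalg.norm(T[0]-T[1]),T.mean(0),np.degrees(np.arctan2(*(T[0]-T[1])[[1,0]])))
c=T.mean(0); go([c[0],c[1],.004],90+np.degrees(np.arctan2(*(T[0]-T[1])[[1,0]])))
E
```

```text
[[ 0.61056856 -0.06306237  0.0105    ]
 [ 0.48495029 -0.1080631   0.0105    ]] 0.13343543817293896 [ 0.54775942 -0.08556274  0.0105    ] 19.709250767627715
turn first [ 2.0000e-02 -1.7976e+02 -3.0000e-02] then shift [  1.9 126.3  -1.2] | shift before turn [ -1.9 126.3   1.3]
turn first [0.02 0.24 0.01] then shift [ -1.9 126.3   1.2] | shift before turn [ -1.9 126.3   1.3]
```

```bash
python3 -m jog '[[-2,40,1.5,0,0,0,-0.4],[0,40,0,0,0,0,-0.4],[0,30,0,0,0,0,-0.4],[0,16,0,0,0,0,-0.4],[0,0,0,0,0,0,0.2],[0,0,0,0,0,0,0.8],[0,0,0,0,0,0,1],[0,0,0,0,0,0,1]]'
python3 -m jog '[[0,0,0,0,0,0,1],[0,0,0,0,0,0,1],[0,0,0,0,0,0,1]]'
python3 - <<'E'
from h import *
st()
E
```

```text
time_s: 2.53
eef_pos: [0.5499, -0.0859, 0.0066]
eef_rot: [0.579, -0.579, 0.405, -0.407]
wrist_force: [-3.1, -1.5, 15.7]
opening: 0.139
time_s: 2.78
eef_pos: [0.5501, -0.0858, 0.0067]
eef_rot: [0.579, -0.579, 0.404, -0.407]
wrist_force: [-1.4, -2.8, 7.6]
opening: 0.123
2.78 pos [ 0.5501 -0.0858  0.0067] x [ 0.342 -0.94   0.003] y [ 0.004 -0.002 -1.   ] F [-1.4 -2.8  7.6] q6 0.86 op 0.123
```

```bash
python3 -m jog '[[0,-10,0,0,0,0,1],[0,-30,0,0,0,0,1],[0,-40,0,0,0,0,1],[0,-40,0,0,0,0,1],[0,0,0,0,0,0,1]]'
python3 - <<'E'
from h import *
m=camera_model("wrist"); a=camera("wrist"); st(); cv2.imwrite("pics/w2.png",a)
go([.547,.195,.127],11.7)
E
```

```text
time_s: 3.2
eef_pos: [0.5537, -0.0863, 0.1341]
eef_rot: [0.581, -0.578, 0.4, -0.411]
wrist_force: [1.6, -0.3, 0.7]
opening: 0.121
3.25 pos [ 0.5522 -0.0858  0.1308] x [ 0.342 -0.94   0.007] y [ 0.011 -0.004 -1.   ] F [-0.3 -0.1 -1.3] q6 0.85 op 0.128
turn first [ -0.11 -81.7    0.72] then shift [ 51.8   3.8 276.1] | shift before turn [-265.7    2.6   91.1]
turn first [-0.75 98.3  -0.12] then shift [ -51.8    3.8 -276.1] | shift before turn [-265.7    2.6   91.1]
```

View pics/w2.png

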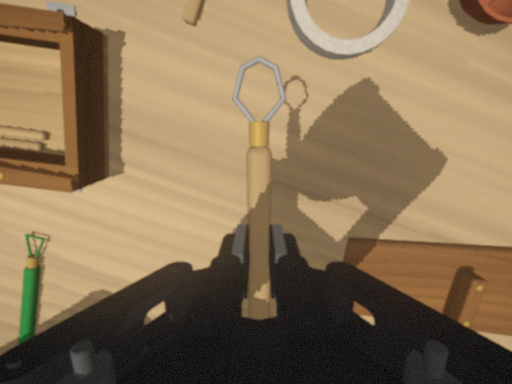

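```bash
python3 -m jog '[[0,0,0,0,-6.8,0,1],[0,0,0,0,-6.8,0,1],[0,0,0,0,-6.8,0,1],[0,0,0,0,-6.8,0,1],[0,0,0,0,-6.8,0,1],[0,0,0,0,-6.8,0,1],[0,0,0,0,-6.8,0,1],[0,0,0,0,-6.8,0,1]]'
python3 -m jog '[[0,0,0,0,-6.8,0,1],[0,0,0,0,-6.8,0,1],[0,0,0,0,-6.8,0,1],[0,0,0,0,-6.8,0.7,1],[0,-30,20,0,0,0,1],[10,-20,30,0,0,0,1],[20,0,30,0,0,0,1],[20,0,30,0,0,0,1]]'
python3 - <<'E'
from h import *
st()
go([.559,.197,.18],11.7)
E
```

```text
time_s: 3.92
eef_pos: [0.5477, -0.0843, 0.1239]
eef_rot: [0.701, -0.701, 0.094, -0.094]
wrist_force: [0.7, 0.7, 0.5]
opening: 0.125
time_s: 4.58
eef_pos: [0.5766, 0.0342, 0.1756]
eef_rot: [-0.703, 0.704, 0.067, -0.074]
wrist_force: [0.8, -0.8, -0.7]
opening: 0.124
4.58 pos [0.5766 0.0342 0.1756] x [ 0.98   0.199 -0.009] y [-0.009 -0.002 -1.   ] F [ 0.8 -0.8 -0.7] q6 -0.34 op 0.124
turn first [ 0.01 -0.21 -0.54] then shift [ 15.8  -4.4 163. ] | shift before turn [ 15.2  -4.6 163. ]
turn first [8.5000e-01 1.7979e+02 1.0000e-02] then shift [ -15.8   -4.4 -163. ] | shift before turn [ 15.2  -4.6 163. ]
```

```bash
python3 -m jog '[[6,-2,33,0,0,0,1],[6,-2,33,0,0,0,1],[4,0,34,0,0,0,1],[0,0,0,0,0,0,1],[0,0,0,0,0,0,1]]'
python3 - <<'E'
from h import *
m=camera_model("wrist"); a=camera("wrist"); st(); cv2.imwrite("pics/w3.png",a); np.savez("w3.npz",K=m["K"],pose=m["pose"])
go([.559,.197,.18],11.7)
E
```

```text
time_s: 5.0
eef_pos: [0.5705, 0.1363, 0.1772]
eef_rot: [-0.703, 0.704, 0.068, -0.077]
wrist_force: [0.7, 1.6, 0.2]
opening: 0.125
5.05 pos [0.5708 0.135  0.1772] x [ 0.979  0.203 -0.013] y [-0.013 -0.002 -1.   ] F [ 0.5  0.5 -0.6] q6 -0.17 op 0.125
turn first [-0.03 -0.01 -0.75] then shift [ 1.  -2.8 63.1] | shift before turn [ 0.9 -2.7 63.1]
turn first [ 1.1800e+00  1.7999e+02 -5.0000e-02] then shift [ -1.   -2.8 -63.1] | shift before turn [ 0.9 -2.7 63.1]
```

View pics/w3.png

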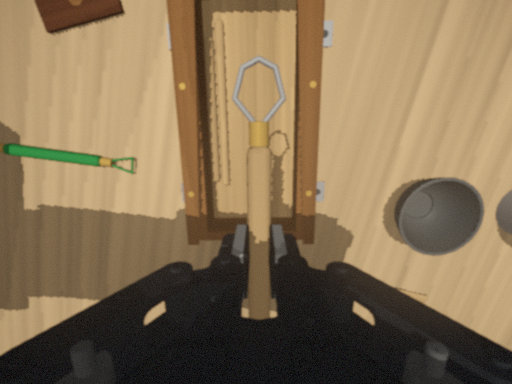

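```bash
python3 - <<'E'
from h import *
m=dict(np.load("w3.npz"))
a=cv2.imread("pics/w3.png"); cv2.imwrite("pics/w3z.png",cv2.resize(a[0:255,155:345],None,fx=2.3,fy=2.3,interpolation=cv2.INTER_CUBIC))
P=cast(m,[(188,244),(313.5,242),(169,0),(326,0)],.0605);print(np.round(P,4),np.linalg.norm(P[0]-P[1]))
ax=lambda a,b:np.degrees(np.arctan2(*(b-a)[[1,0]]))
print(ax(P[0],P[2]),ax(P[1],P[3]))
d=np.array([np.cos(np.radians(101.7)),np.sin(np.radians(101.7)),0])
print((P[0]+P[1])/2+.125*d)
E
```

```text
[[0.5102 0.0618 0.0605]
 [0.6364 0.0912 0.0605]
 [0.465  0.2767 0.0605]
 [0.591  0.3024 0.0605]] 0.1296498940434612
101.8650384102566 102.14867256127413
[0.5479503  0.19887894 0.0605    ]
```

View pics/w3z.png

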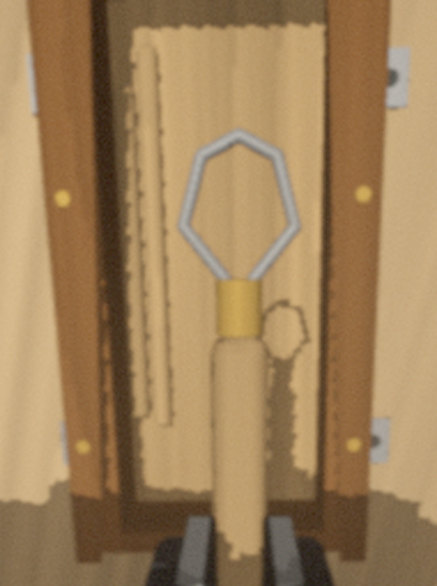

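```bash
python3 -m jog '[[0,-3,32,0,0,-0.7,1],[0,0,31,0,0,0,1],[0,40,0,0,0,0,1],[0,40,0,0,0,0,1],[0,0,0,0,0,0,1]]'
python3 - <<'E'
from h import *
st()
go([.558,.198,.017],11.9)
E
```

```text
time_s: 5.47
eef_pos: [0.553, 0.1943, 0.0927]
eef_rot: [-0.703, 0.704, 0.066, -0.076]
wrist_force: [-2.6, -0.5, -1.9]
opening: 0.125
5.47 pos [0.553  0.1943 0.0927] x [ 0.98   0.2   -0.014] y [-0.014 -0.002 -1.   ] F [-2.6 -0.5 -1.9] q6 -0.07 op 0.125
turn first [-0.07 -0.38 -0.8 ] then shift [ 5.6 75.7  2.6] | shift before turn [ 6.7 75.6  2.6]
turn first [ 1.2500e+00  1.7962e+02 -1.2000e-01] then shift [-5.6 75.7 -2.6] | shift before turn [ 6.7 75.6  2.6]
```

```bash
python3 -m jog '[[5,38,2,0,0,0,1],[1,26,0.5,0,0,0,1],[0,8,0,0,0,0,1],[0,0,0,0,0,0,1],[0,0,0,0,0,0,1]]'
python3 - <<'E'
from h import *
st()
go([.558,.198,.016],11.9)
E
```

```text
time_s: 5.88
eef_pos: [0.5652, 0.1991, 0.0301]
eef_rot: [0.704, -0.703, -0.071, 0.071]
wrist_force: [-0.2, -0.4, -0.5]
opening: 0.121
5.88 pos [0.5652 0.1991 0.0301] x [0.98  0.2   0.001] y [ 0.001  0.001 -1.   ] F [-0.2 -0.4 -0.5] q6 -0.06 op 0.121
turn first [-0.03 -0.39  0.04] then shift [-7.2 14.1  0.4] | shift before turn [-7.3 14.1  0.3]
turn first [-7.0000e-02  1.7961e+02 -5.0000e-02] then shift [ 7.2 14.1 -0.4] | shift before turn [-7.3 14.1  0.3]
```

```bash
python3 -m jog '[[-7,4,0,0,0,0,1],[0,4,0,0,0,0,1],[0,4,0,0,0,0,1],[0,0,0,0,0,0,1],[0,0,0,0,0,0,1]]'
python3 - <<'E'
from h import *
st()
E
```

```text
time_s: 6.3
eef_pos: [0.5574, 0.1985, 0.0169]
eef_rot: [0.704, -0.703, -0.071, 0.071]
wrist_force: [-0.1, -0.3, -0.4]
opening: 0.126
6.3 pos [0.5574 0.1985 0.0169] x [0.98  0.201 0.   ] y [ 0.     0.001 -1.   ] F [-0.1 -0.3 -0.4] q6 -0.06 op 0.126
```

```bash
python3 -m jog '[[0,1.5,0,0,0,0,1],[0,0,0,0,0,0,1],[0,0,0,0,0,0,0.35],[0,0,0,0,0,0,0.35],[0,0,0,0,0,0,0.35],[0,0,0,0,0,0,0.35],[0,0,0,0,0,0,0.35]]'
python3 -m jog '[[0,-20,0,0,0,0,0.35],[0,-40,0,0,0,0,0.35],[0,-40,0,0,0,0,0.35],[0,-40,0,0,0,0,-0.2],[0,0,0,0,0,0,-0.2]]'
python3 - <<'E'
from h import *
cv2.imwrite("pics/w4.png",camera("wrist"));cv2.imwrite("pics/t4.png",camera("top"));st()
go([.535,.19,.15],102)
E
```

```text
time_s: 6.88
eef_pos: [0.5569, 0.1984, 0.0153]
eef_rot: [0.704, -0.703, -0.071, 0.072]
wrist_force: [-5.1, -1.6, 4.9]
opening: 0.323
time_s: 7.3
eef_pos: [0.5632, 0.1994, 0.1648]
eef_rot: [0.704, -0.703, -0.077, 0.066]
wrist_force: [1.6, 0.6, 1.9]
opening: 0.59
7.4 pos [0.5594 0.1988 0.1579] x [0.98  0.201 0.006] y [ 0.006  0.002 -1.   ] F [-0.4  0.1  0.2] q6 -0.06 op 0.601
turn first [  0.26 -90.42   0.3 ] then shift [-3.5  7.9 25.7] | shift before turn [-25.8   7.7  -3.7]
turn first [-0.3  89.58  0.26] then shift [  3.5   7.9 -25.7] | shift before turn [-25.8   7.7  -3.7]
```

View pics/w4.png

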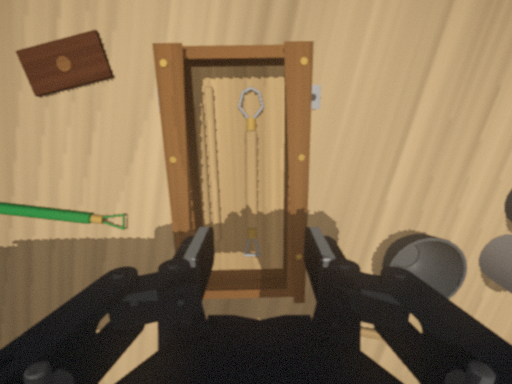

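```bash
python3 - <<'E'
from h import *
m=camera_model("wrist")
P=cast(m,[(153.5,43.5),(312,41),(304.5,302)],.0605);print(np.round(P,4),np.linalg.norm(P[0]-P[1]),np.linalg.norm(P[2]-P[1]))
ax=lambda a,b:np.degrees(np.arctan2(*(b-a)[[1,0]]))
print(ax(P[2],P[1]),ax(P[0],P[1]),(P[0]+P[2])/2)
go([.516,-.337,.15],103)
E
```

```text
[[0.4554 0.302  0.0605]
 [0.5767 0.3288 0.0605]
 [0.6296 0.0949 0.0605]] 0.12429865509045475 0.23982139511071532
102.73168045380315 12.469847309520205 [0.54247183 0.19843036 0.0605    ]
turn first [  0.27 -91.42   0.3 ] then shift [-512.3    7.9  162.9] | shift before turn [-150.1    6.7 -516.1]
turn first [-0.3  88.58  0.26] then shift [ 512.3    7.9 -162.9] | shift before turn [-150.1    6.7 -516.1]
```

View pics/t4.png

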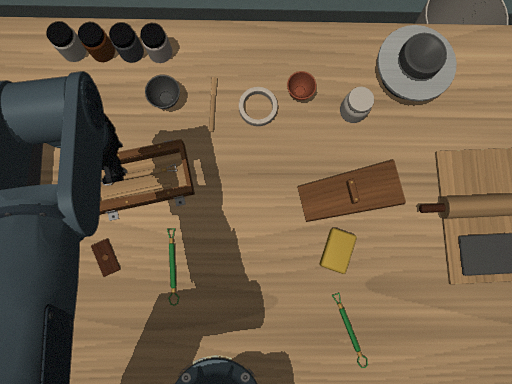

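```bash
python3 -m jog '[[0,0,0,0,6.8,0,-0.2],[0,0,0,0,6.8,0,-0.2],[0,0,0,0,6.8,0,-0.2],[0,0,0,0,6.8,0,-0.2],[0,0,0,0,6.8,0,-0.2],[0,0,0,0,6.8,0,-0.2],[0,0,0,0,6.8,0,-0.2],[0,0,0,0,6.8,0,-0.2]]'
python3 -m jog '[[0,0,0,0,6.8,0,-0.2],[0,0,0,0,6.8,0,-0.2],[0,0,0,0,6.8,0,-0.2],[0,0,0,0,6.8,0,-0.2],[0,0,0,0,6.8,0,-0.2],[36,0,-11,0,0,0,-0.2],[36,0,-11,0,0,0,-0.2],[36,0,-11,0,0,0,-0.2]]'
python3 -m jog '[[36,0,-11,0,0,0,-0.2],[36,0,-11,0,0,0,-0.2],[36,0,-11,0,0,0,-0.2],[36,0,-11,0,0,0,-0.2],[36,0,-11,0,0,0,-0.2],[36,0,-11,0,0,0,-0.2],[36,0,-11,0,0,0,-0.2],[36,0,-11,0,0,0,-0.2]]'
python3 - <<'E'
from h import *
st()
go([.516,-.337,.15],103)
E
```

```text
time_s: 8.07
eef_pos: [0.5563, 0.1982, 0.1528]
eef_rot: [-0.657, 0.658, -0.261, 0.259]
wrist_force: [0.6, 0.4, 0.5]
opening: 0.598
time_s: 8.73
eef_pos: [0.5484, 0.0852, 0.1528]
eef_rot: [-0.554, 0.555, -0.44, 0.438]
wrist_force: [0.7, -0.4, 0.5]
opening: 0.597
time_s: 9.4
eef_pos: [0.5285, -0.216, 0.1528]
eef_rot: [0.554, -0.554, 0.441, -0.438]
wrist_force: [0.7, 0.5, -0.1]
opening: 0.602
9.4 pos [ 0.5285 -0.216   0.1528] x [ 0.228 -0.974 -0.003] y [-0.002  0.002 -1.   ] F [ 0.7  0.5 -0.1] q6 0.74 op 0.602
turn first [-2.6000e-01 -1.7984e+02 -1.6000e-01] then shift [-115.     2.8   39.4] | shift before turn [114.9   2.5 -39.7]
turn first [ 0.1   0.16 -0.17] then shift [115.    2.8 -39.4] | shift before turn [114.9   2.5 -39.7]
```

```bash
python3 -m jog '[[34,0,-17,0,0,0,-0.2],[34,0,-17,0,0,0,-0.2],[30,0,-16,0,0,0,-0.2],[0,0,0,0,0,0,-0.2],[0,0,0,0,0,0,-0.2],[0,0,0,0,0,0,-0.2]]'
python3 - <<'E'
from h import *
m=camera_model("wrist"); a=camera("wrist"); st(); cv2.imwrite("pics/w5.png",a); np.savez("w5.npz",K=m["K"],pose=m["pose"])
E
```

```text
time_s: 9.9
eef_pos: [0.5028, -0.3207, 0.153]
eef_rot: [0.554, -0.553, 0.441, -0.438]
wrist_force: [-0.4, 0.7, 0.2]
opening: 0.597
9.95 pos [ 0.5031 -0.3201  0.1533] x [ 0.228 -0.974 -0.003] y [-0.002  0.003 -1.   ] F [-0.   0.5  0.5] q6 0.57 op 0.597
```

View pics/w5.png

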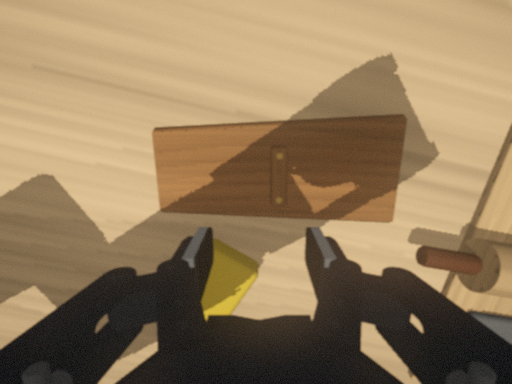

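```bash
python3 - <<'E'
from h import *
m=dict(np.load("w5.npz"))
a=cv2.imread("pics/w5.png"); cv2.imwrite("pics/w5z.png",cv2.resize(a[100:235,140:420],None,fx=2.8,fy=2.8,interpolation=cv2.INTER_CUBIC))
ax=lambda a,b:np.degrees(np.arctan2(*(b-a)[[1,0]]))
G=cast(m,[(280,156.5),(279,201)],.035); print("bar",G,np.linalg.norm(G[0]-G[1]),G.mean(0),ax(G[1],G[0]))
L=cast(m,[(153,128),(406,115),(393,222),(160,212)],.009)
print("lid",np.round(L,4),[np.linalg.norm(L[i]-L[(i+1)%4]).round(4) for i in range(4)],L.mean(0),ax((L[1]+L[2])/2,(L[0]+L[3])/2))
E
```

```text
bar [[ 0.53724704 -0.33310319  0.035     ]
 [ 0.49414209 -0.34308091  0.035     ]] 0.044244681657001746 [ 0.51569456 -0.33809205  0.035     ] 13.033007238955944
lid [[ 0.5328 -0.203   0.009 ]
 [ 0.603  -0.4483  0.009 ]
 [ 0.4917 -0.4764  0.009 ]
 [ 0.4442 -0.2219  0.009 ]] [np.float64(0.2551), np.float64(0.1148), np.float64(0.259), np.float64(0.0906)] [ 0.51789125 -0.33740157  0.009     ] 103.25702511289224
```

View pics/w5z.png

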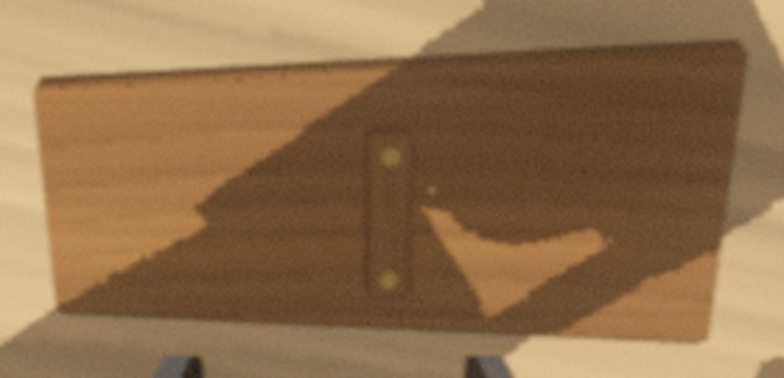

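```bash
python3 - <<'E'
from h import *
go([.516,-.338,.016],103.1)
E
python3 -m jog '[[15,20,9,0,0,0,-0.2],[0,40,0,0,0,0,-0.2],[0,35,0,0,0,0,0],[0,20,0,0,0,0,0],[0,0,0,0,0,0,0],[0,0,0,0,0,0,0]]'
python3 - <<'E'
from h import *
st()
go([.516,-.338,.016],103.1)
E
```

```text
turn first [-2.900e-01 -1.799e+02 -9.000e-02] then shift [-20.3 137.3  -8.5] | shift before turn [ 20.8 137.3   8.6]
turn first [ 0.06  0.1  -0.18] then shift [ 20.3 137.3   8.5] | shift before turn [ 20.8 137.3   8.6]
time_s: 10.45
eef_pos: [0.5154, -0.3318, 0.0386]
eef_rot: [0.555, -0.554, 0.44, -0.437]
wrist_force: [0.9, 0.0, 0.0]
opening: 0.502
10.45 pos [ 0.5154 -0.3318  0.0386] x [ 0.23  -0.973 -0.004] y [-0.003  0.003 -1.   ] F [0.9 0.  0. ] q6 0.57 op 0.502
turn first [-3.3000e-01 -1.7981e+02 -1.5000e-01] then shift [-6.2 22.6  0.8] | shift before turn [ 6.2 22.6 -0.8]
turn first [ 0.1   0.19 -0.21] then shift [ 6.2 22.6 -0.8] | shift before turn [ 6.2 22.6 -0.8]
```

```bash
python3 -m jog '[[6,10,0,0,0,0,0],[0,12,0,0,0,0,0],[0,0,0,0,0,0,0],[0,0,0,0,0,0,0.5],[0,0,0,0,0,0,1],[0,0,0,0,0,0,1],[0,0,0,0,0,0,1],[0,0,0,0,0,0,1]]'
python3 - <<'E'
from h import *
st()
cv2.imwrite("pics/w6.png",camera("wrist"))
E
```

```text
time_s: 11.12
eef_pos: [0.5174, -0.3403, 0.0186]
eef_rot: [0.554, -0.554, 0.439, -0.44]
wrist_force: [-0.1, 0.2, 3.7]
opening: 0.168
11.12 pos [ 0.5174 -0.3403  0.0186] x [ 0.228 -0.974  0.   ] y [ 0.001 -0.    -1.   ] F [-0.1  0.2  3.7] q6 0.57 op 0.168
```

View pics/w6.png

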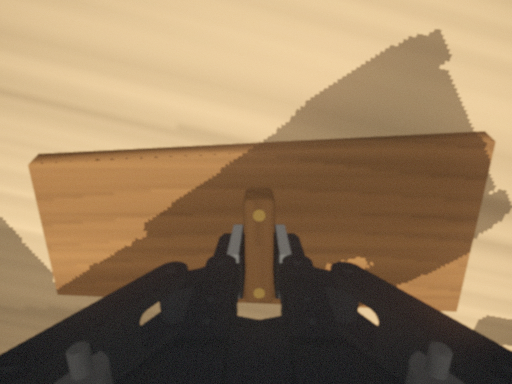

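```bash
python3 -m jog '[[0,-5,0,0,0,0,1],[0,-20,0,0,0,0,1],[0,-30,0,0,0,0,1],[0,-30,0,0,0,0,1],[0,-15,0,0,0,0,1],[0,0,0,0,0,0,1],[0,0,0,0,0,0,1]]'
python3 - <<'E'
from h import *
st()
go([.575,.064,.115],101.9)
cv2.imwrite("pics/s6.png",camera("scene"))
E
```

```text
time_s: 11.75
eef_pos: [0.5172, -0.3401, 0.1183]
eef_rot: [0.554, -0.554, 0.439, -0.44]
wrist_force: [0.0, 1.3, -2.2]
opening: 0.17
11.75 pos [ 0.5172 -0.3401  0.1183] x [ 0.228 -0.974  0.   ] y [ 0.001 -0.    -1.   ] F [ 0.   1.3 -2.2] q6 0.57 op 0.17
turn first [ 4.0000e-02 -1.7872e+02  7.0000e-02] then shift [ 383.5    3.3 -139.9] | shift before turn [-380.3    3.3  148.4]
turn first [-0.05  1.28  0.02] then shift [-383.5    3.3  139.9] | shift before turn [-380.3    3.3  148.4]
```

View pics/s6.png

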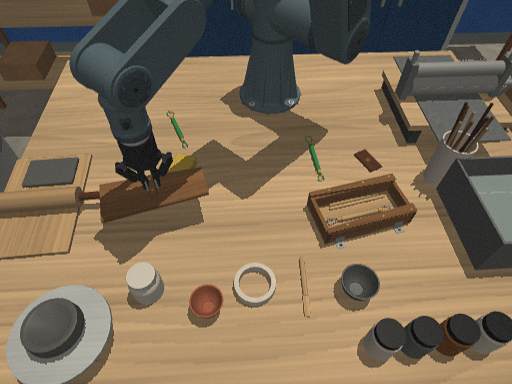

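```bash
python3 -m jog '[[0,0,0,0,1.3,0,1],[-20,0,7,0,0,0,1],[-30,0,11,0,0,0,1],[-30,0,11,0,0,0,1],[-30,0,11,0,0,0,1],[-30,0,11,0,0,0,1],[-30,0,11,0,0,0,1],[-30,0,11,0,0,0,1]]'
python3 -m jog '[[-30,0,11,0,0,0,1],[-30,0,11,0,0,0,1],[-30,0,11,0,0,0,1],[-30,0,11,0,0,0,1],[-30,0,11,0,0,0,1],[-20,0,7,0,0,0,1],[0,0,0,0,0,0,1],[0,0,0,0,0,0,1]]'
python3 - <<'E'
from h import *
cv2.imwrite("pics/t7.png",camera("top"));cv2.imwrite("pics/s7.png",camera("scene"));cv2.imwrite("pics/w7.png",camera("wrist"))
st()
go([.575,.064,.118],101.9)
E
```

```text
time_s: 12.47
eef_pos: [0.546, -0.1272, 0.1159]
eef_rot: [-0.549, 0.549, -0.447, 0.445]
wrist_force: [0.6, -0.4, -1.7]
opening: 0.171
time_s: 13.13
eef_pos: [0.5717, 0.0512, 0.1162]
eef_rot: [-0.549, 0.55, -0.446, 0.444]
wrist_force: [-0.1, 0.3, -2.1]
opening: 0.167
13.28 pos [0.5724 0.049  0.1171] x [ 0.204 -0.979 -0.001] y [-0.002  0.001 -1.   ] F [ 0.4 -0.3 -1.4] q6 1.24 op 0.168
turn first [9.000e-02 1.799e+02 1.600e-01] then shift [14.2 -0.9 -5.7] | shift before turn [-14.2  -0.9   5.7]
turn first [ 0.1  -0.1  -0.06] then shift [-14.2  -0.9   5.7] | shift before turn [-14.2  -0.9   5.7]
```

View pics/t7.png

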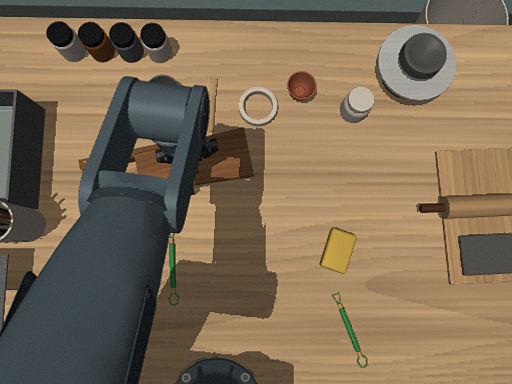

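View pics/w7.png

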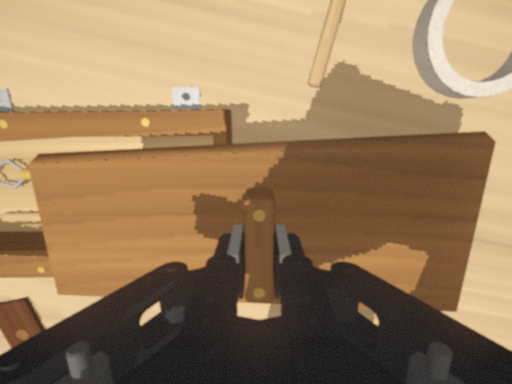

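```bash
python3 - <<'E'
from h import *
m=camera_model("wrist"); o=get_obs()
a=cv2.imread("pics/w7.png"); cv2.imwrite("pics/w7z.png",cv2.resize(a[60:300,0:260],None,fx=2.4,fy=2.4,interpolation=cv2.INTER_CUBIC))
P=cast(m,[(229,110),(0,113),(47,276),(0,276)],.0605);print(np.round(P,4))
lz=.117-.0186+.009
L=cast(m,[(33,158),(491,133),(460,310),(56,295)],lz);print(np.round(L,4),[np.linalg.norm(L[i]-L[(i+1)%4]).round(4) for i in range(4)])
ax=lambda a,b:np.degrees(np.arctan2(*(b-a)[[1,0]]))
print(ax(P[0],P[1]),ax((L[1]+L[2])/2,(L[0]+L[3])/2),L.mean(0))
E
```

```text
[[0.6387 0.0837 0.0605]
 [0.6043 0.239  0.0605]
 [0.4795 0.2071 0.0605]
 [0.4715 0.2449 0.0605]]
[[ 0.5918  0.1803  0.1074]
 [ 0.6561 -0.0615  0.1074]
 [ 0.547  -0.0901  0.1074]
 [ 0.5046  0.1672  0.1074]] [np.float64(0.2502), np.float64(0.1128), np.float64(0.2608), np.float64(0.0882)]
102.50297852740844 102.06022163325616 [0.57488229 0.0489729  0.1074    ]
```

View pics/w7z.png

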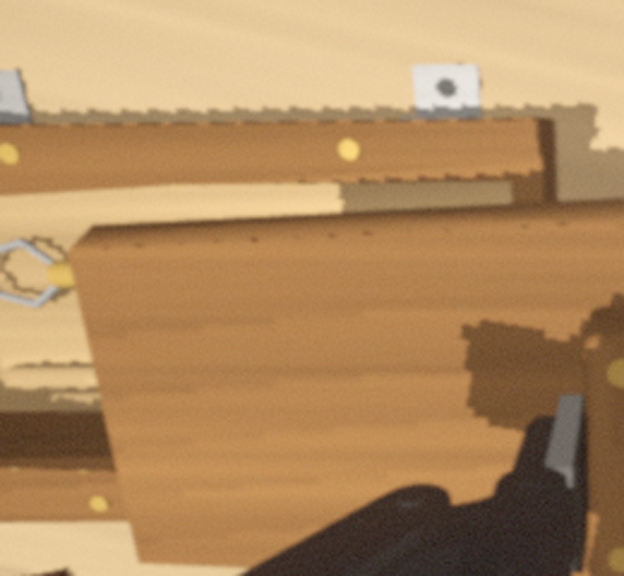

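```bash
python3 - <<'E'
from h import *
m=camera_model("wrist")
G=cast(m,[(259,215.5),(259.5,294)],.1334);print(G,np.linalg.norm(G[0]-G[1]),G.mean(0)); st()
b=np.array([.5475,.196,0]);t=np.radians(101.9);x=np.array([np.cos(t),np.sin(t),0]);y=np.array([-x[1],x[0],0])
for s in(-.14,-.13,-.12,-.11,-.08,-.05): print(s,np.round(b+s*x,4))
p=get_obs()["eef_pos"]-b; print(p@x,p@y)
E
```

```text
[[0.59386592 0.05310798 0.1334    ]
 [0.55069238 0.04381949 0.1334    ]] 0.04416141355920213 [0.57227915 0.04846374 0.1334    ]
13.28 pos [0.5724 0.049  0.1171] x [ 0.204 -0.979 -0.001] y [-0.002  0.001 -1.   ] F [ 0.4 -0.3 -1.4] q6 1.24 op 0.168
-0.14 [0.5764 0.059  0.    ]
-0.13 [0.5743 0.0688 0.    ]
-0.12 [0.5722 0.0786 0.    ]
-0.11 [0.5702 0.0884 0.    ]
-0.08 [0.564  0.1177 0.    ]
-0.05 [0.5578 0.1471 0.    ]
-0.1489857325678742 0.005992936802932185
```

```bash
python3 -m jog '[[15,0,3,0,0,0,1],[16,0,3,0,0,0,1],[0,0,0,0,0,0,1],[0,0,0,0,0,0,1]]'
python3 - <<'E'
from h import *
a=camera("wrist");cv2.imwrite("pics/w8.png",a);st();m=camera_model("wrist")
b=np.array([.5475,.196,0]);t=np.radians(101.9);x=np.array([np.cos(t),np.sin(t),0]);y=np.array([-x[1],x[0],0])
p=get_obs()["eef_pos"]-b; print(p@x,p@y)
E
```

```text
time_s: 13.62
eef_pos: [0.5859, 0.0184, 0.1182]
eef_rot: [0.548, -0.548, 0.447, -0.447]
wrist_force: [-0.0, -1.0, -1.6]
opening: 0.17
13.67 pos [0.5855 0.0192 0.118 ] x [ 0.203 -0.979 -0.001] y [-0.     0.001 -1.   ] F [-0.2  0.8 -2.5] q6 1.2 op 0.17
-0.18082192364636543 -0.0007279838460022047
```

View pics/w8.png

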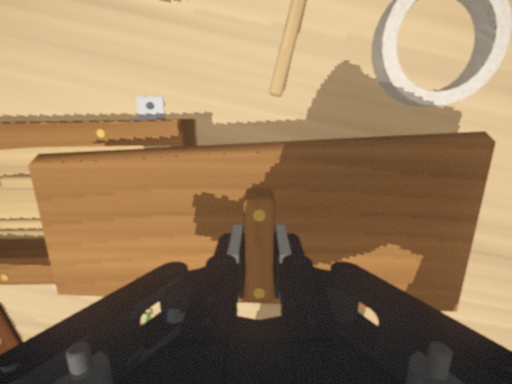

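```bash
python3 - <<'E'
from h import *
m=camera_model("wrist")
a=cv2.imread("pics/w8.png"); cv2.imwrite("pics/w8z.png",cv2.resize(a[90:310,0:210],None,fx=2.7,fy=2.7,interpolation=cv2.INTER_CUBIC))
b=np.array([.5475,.196,0]);t=np.radians(101.9);x=np.array([np.cos(t),np.sin(t),0]);y=np.array([-x[1],x[0],0])
P=cast(m,[(30,123),(30,147),(30,263),(30,283.5),(178,121)],.0605)-b
print(np.round(np.c_[P@x,P@y]*1000,1))
E
```

```text
[[ -20.1  -64.6]
 [ -16.2  -47.8]
 [   5.1   45.7]
 [   9.5   64.8]
 [-124.4  -65.6]]
```

View pics/w8z.png

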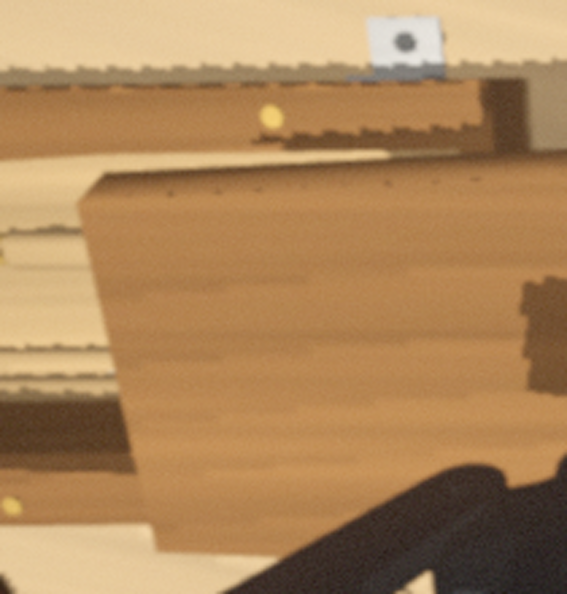

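```bash
python3 -m jog '[[0,15,0,0,0,0,1],[0,15,0,0,0,0,1],[0,9,0,0,0,0,1],[0,4,0,0,0,0,1],[0,0,0,0,0,0,1],[0,0,0,0,0,0,1]]'
python3 - <<'E'
from h import *
a=camera("wrist");cv2.imwrite("pics/w9.png",a);cv2.imwrite("pics/s9.png",camera("scene")[150:260,240:440]);st()
b=np.array([.5475,.196,0]);t=np.radians(101.9);x=np.array([np.cos(t),np.sin(t),0]);y=np.array([-x[1],x[0],0])
p=get_obs()["eef_pos"]-b; print(p@x,p@y)
E
```

```text
time_s: 14.17
eef_pos: [0.5854, 0.0209, 0.0753]
eef_rot: [0.549, -0.549, 0.446, -0.445]
wrist_force: [0.9, 0.3, -2.2]
opening: 0.167
14.27 pos [0.586  0.0208 0.0759] x [ 0.206 -0.979 -0.   ] y [ 0.001  0.001 -1.   ] F [ 1.1  0.5 -1.6] q6 1.2 op 0.173
-0.17935685564148704 -0.0015055597239542566
```

View pics/w9.png

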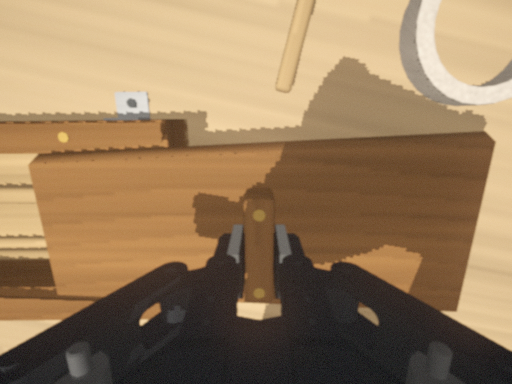

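View pics/s9.png

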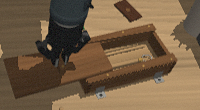

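```bash
python3 -m jog '[[0,2,0,0,0,0,1],[0,2,0,0,0,0,1],[0,1.5,0,0,0,0,1],[0,0,0,0,0,0,1],[0,0,0,0,0,0,1]]'
python3 -m jog '[[0,1,0,0,0,0,1],[0,0,0,0,0,0,1],[0,0,0,0,0,0,1]]'
```

```text
time_s: 14.68
eef_pos: [0.5851, 0.0209, 0.0694]
eef_rot: [0.549, -0.549, 0.446, -0.445]
wrist_force: [-0.2, 0.7, -2.0]
opening: 0.164
time_s: 14.93
eef_pos: [0.5853, 0.0208, 0.0685]
eef_rot: [0.549, -0.549, 0.446, -0.445]
wrist_force: [-0.2, -0.2, -1.6]
opening: 0.167
```

```bash
python3 -m jog '[[0,0.5,0,0,0,0,1],[0,0,0,0,0,0,1],[0,0,0,0,0,0,1]]'
python3 -m jog '[[0,0.5,0,0,0,0,1],[0,0,0,0,0,0,1],[0,0,0,0,0,0,1]]'
```

```text
time_s: 15.18
eef_pos: [0.5854, 0.0208, 0.0683]
eef_rot: [0.549, -0.549, 0.446, -0.446]
wrist_force: [-1.2, -0.1, 0.9]
opening: 0.168
time_s: 15.43
eef_pos: [0.5856, 0.0208, 0.0681]
eef_rot: [0.549, -0.549, 0.446, -0.446]
wrist_force: [-2.6, -1.3, 4.5]
opening: 0.169
```

```bash
python3 -m jog '[[0,-0.7,0,0,0,0,1],[-6,0,0,0,0,0,1],[-8,0,0,0,0,0,1],[-8,0,0,0,0,0,1],[-8,0,0,0,0,0,1],[-5,0,0,0,0,0,1],[0,0,0,0,0,0,1],[0,0,0,0,0,0,1]]'
python3 - <<'E'
from h import *
a=camera("wrist");cv2.imwrite("pics/w10.png",a);st()
b=np.array([.5475,.196,0]);t=np.radians(101.9);x=np.array([np.cos(t),np.sin(t),0]);y=np.array([-x[1],x[0],0])
o=get_obs();p=o["eef_pos"]-b; print(p@x,p@y, o["wrist_force"]@x,o["wrist_force"]@y)
E
```

```text
time_s: 16.1
eef_pos: [0.5779, 0.0562, 0.0684]
eef_rot: [0.55, -0.549, 0.446, -0.445]
wrist_force: [-0.8, 1.6, 3.7]
opening: 0.172
16.15 pos [0.578  0.0558 0.0685] x [ 0.206 -0.978 -0.001] y [-0.     0.001 -1.   ] F [0.  1.4 4.1] q6 1.25 op 0.17
-0.14347049952035734 -0.0009706820141196686 1.3500509033543022 -0.2855086486482099
```

View pics/w10.png

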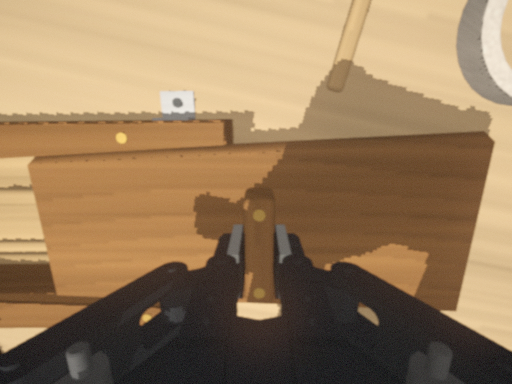

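```bash
python3 -m jog '[[-6,-0.5,0,0,0,0,1],[-9,0,0,0,0,0,1],[-9,0,0,0,0,0,1],[-9,0,0,0,0,0,1],[-9,0,0,0,0,0,1],[-9,0,0,0,0,0,1],[-6,0,0,0,0,0,1],[0,0,0,0,0,0,1]]'
cat >> h.py <<'E'
def bx():
    b=np.array([.5475,.196,0]);t=np.radians(101.9);x=np.array([np.cos(t),np.sin(t),0]);y=np.array([-x[1],x[0],0])
    o=get_obs();p=o["eef_pos"]-b;f=o["wrist_force"]; print("box x,y mm",np.round(1000*np.array([p@x,p@y,p[2]]),2),"F box", np.round([f@x,f@y,f[2]],1))
E
python3 - <<'E'
from h import *
st();bx()
E
```

```text
time_s: 16.82
eef_pos: [0.5656, 0.1126, 0.0686]
eef_rot: [0.55, -0.549, 0.446, -0.445]
wrist_force: [-0.1, 0.2, -0.0]
opening: 0.167
16.82 pos [0.5656 0.1126 0.0686] x [ 0.207 -0.978 -0.001] y [-0.001  0.001 -1.   ] F [-0.1  0.2 -0. ] q6 1.35 op 0.167
box x,y mm [-85.35  -0.51  68.57] F box [ 0.2  0.  -0. ]
```

```bash
python3 -m jog '[[-6,0,0,0,0,0,1],[-7,0,0,0,0,0,1],[-7,0,0,0,0,0,1],[-6,0,0,0,0,0,1],[-3,0,0,0,0,0,1],[0,0,0,0,0,0,1],[0,0,0,0,0,0,1]]'
python3 - <<'E'
from h import *
bx()
cv2.imwrite("pics/w11.png",camera("wrist"))
E
```

```text
time_s: 17.4
eef_pos: [0.5602, 0.1394, 0.0687]
eef_rot: [0.549, -0.549, 0.446, -0.445]
wrist_force: [0.4, 0.0, -1.7]
opening: 0.172
box x,y mm [-57.95  -0.75  68.71] F box [-0.  -0.4 -1.7]
```

View pics/w11.png

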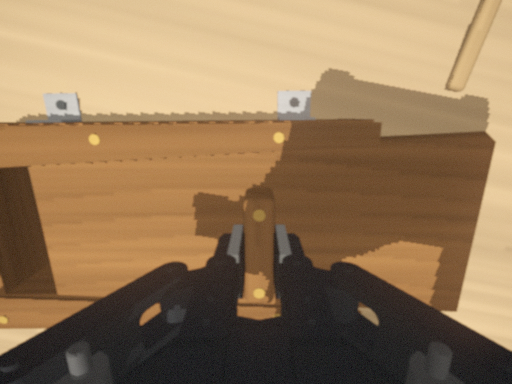

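```bash
python3 -m jog '[[0,0,0,0,0,0,0.5],[0,0,0,0,0,0,0.4],[0,0,0,0,0,0,0.4],[0,-2,0,0,0,0,0.4],[0,-1,0,0,0,0,0.4],[0,0,0,0,0,0,0.4],[0,0,0,0,0,0,0.4]]'
python3 - <<'E'
from h import *
bx();st()
cv2.imwrite("pics/w12.png",camera("wrist"))
E
```

```text
time_s: 18.03
eef_pos: [0.5606, 0.1392, 0.0721]
eef_rot: [0.549, -0.549, 0.446, -0.446]
wrist_force: [-0.5, 0.2, 0.5]
opening: 0.302
box x,y mm [-58.26  -1.09  72.12] F box [0.3 0.4 0.5]
18.03 pos [0.5606 0.1392 0.0721] x [ 0.206 -0.979 -0.001] y [ 0.     0.001 -1.   ] F [-0.5  0.2  0.5] q6 1.4 op 0.302
```

View pics/w12.png

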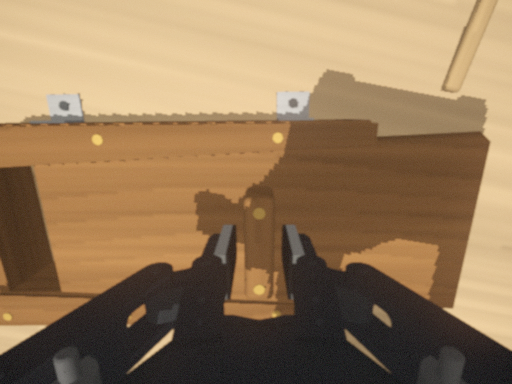

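```bash
python3 -m jog '[[-5,0,0,0,0,0,0.4],[-5,0,0,0,0,0,0.4],[-5,0,0,0,0,0,0.4],[-5,0,0,0,0,0,0.4],[-5,0,0,0,0,0,0.4],[-4,0,0,0,0,0,0.4],[0,0,0,0,0,0,0.4],[0,0,0,0,0,0,0.4]]'
python3 - <<'E'
from h import *
bx();st()
E
```

```text
time_s: 18.75
eef_pos: [0.5542, 0.1681, 0.0718]
eef_rot: [0.549, -0.549, 0.446, -0.445]
wrist_force: [-0.3, 0.9, 0.0]
opening: 0.3
box x,y mm [-28.7   -0.77  71.77] F box [0.9 0.1 0. ]
18.75 pos [0.5542 0.1681 0.0718] x [ 0.206 -0.978 -0.001] y [-0.     0.001 -1.   ] F [-0.3  0.9  0. ] q6 1.45 op 0.3
```

```bash
python3 -m jog '[[-2,0,0,0,0,0,0.4],[-2,0,0,0,0,0,0.4],[-2,0,0,0,0,0,0.4],[-1,0,0,0,0,0,0.4],[0,0,0,0,0,0,0.4],[0,0,0,0,0,0,0.4]]'
python3 - <<'E'
from h import *
bx();st()
cv2.imwrite("pics/w13.png",camera("wrist"))
E
```

```text
time_s: 19.25
eef_pos: [0.5529, 0.1746, 0.0719]
eef_rot: [0.549, -0.549, 0.446, -0.445]
wrist_force: [0.5, -0.0, 0.7]
opening: 0.302
box x,y mm [-22.1   -0.89  71.87] F box [-0.1 -0.5  0.7]
19.25 pos [0.5529 0.1746 0.0719] x [ 0.206 -0.979 -0.001] y [-0.     0.001 -1.   ] F [ 0.5 -0.   0.7] q6 1.46 op 0.302
```

View pics/w13.png

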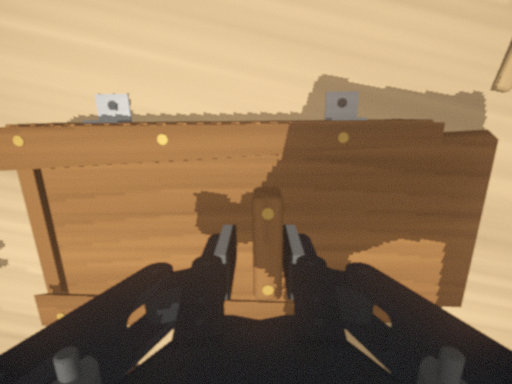

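```bash
python3 -m jog '[[-1,0,0,0,0,0,0.4],[-1,0,0,0,0,0,0.4],[-1,0,0,0,0,0,0.4],[0,0,0,0,0,0,0.4]]'
python3 -m jog '[[-1,0,0,0,0,0,0.4],[-1,0,0,0,0,0,0.4],[0,0,0,0,0,0,0.4]]'
python3 -c "
from h import *
bx()"
```

```text
time_s: 19.63
eef_pos: [0.5523, 0.1776, 0.0719]
eef_rot: [0.549, -0.549, 0.446, -0.445]
wrist_force: [0.2, -0.7, 0.0]
opening: 0.299
time_s: 19.88
eef_pos: [0.5518, 0.1795, 0.0719]
eef_rot: [0.549, -0.549, 0.446, -0.445]
wrist_force: [0.3, -0.7, 0.2]
opening: 0.299
box x,y mm [-17.02  -0.83  71.85] F box [-0.7 -0.1  0.2]
```

```bash
for i in 1; do :; done
python3 -m jog '[[-1,0,0,0,0,0,0.4],[-1,0,0,0,0,0,0.4],[0,0,0,0,0,0,0.4]]'
python3 -m jog '[[-1,0,0,0,0,0,0.4],[-1,0,0,0,0,0,0.4],[0,0,0,0,0,0,0.4]]'
python3 -c "
from h import *
bx()"
```

```text
time_s: 20.13
eef_pos: [0.5514, 0.1815, 0.0719]
eef_rot: [0.549, -0.549, 0.446, -0.445]
wrist_force: [0.3, -1.5, -0.2]
opening: 0.304
time_s: 20.38
eef_pos: [0.551, 0.1835, 0.0718]
eef_rot: [0.549, -0.549, 0.446, -0.445]
wrist_force: [-0.6, 0.3, -0.2]
opening: 0.298
box x,y mm [-12.97  -0.87  71.84] F box [ 0.4  0.5 -0.2]
```

```bash

python3 -m jog '[[-1,0,0,0,0,0,0.4],[-1,0,0,0,0,0,0.4],[0,0,0,0,0,0,0.4]]'
python3 -c "
from h import *
bx()"
```

```text
time_s: 20.63
eef_pos: [0.5506, 0.1855, 0.0719]
eef_rot: [0.549, -0.549, 0.446, -0.445]
wrist_force: [-0.2, 0.4, -0.3]
opening: 0.3
box x,y mm [-10.97  -0.9   71.9 ] F box [ 0.5  0.1 -0.3]
```

```bash

python3 -m jog '[[-1,0,0,0,0,0,0.4],[-1,0,0,0,0,0,0.4],[0,0,0,0,0,0,0.4]]'
python3 -c "
from h import *
bx()"
```

```text
time_s: 20.88
eef_pos: [0.5502, 0.1874, 0.0718]
eef_rot: [0.549, -0.549, 0.446, -0.445]
wrist_force: [-0.1, -0.2, -0.3]
opening: 0.297
box x,y mm [-8.97 -0.87 71.85] F box [-0.2  0.1 -0.3]
```

```bash

python3 -m jog '[[-1,0,0,0,0,0,0.4],[-1,0,0,0,0,0,0.4],[0,0,0,0,0,0,0.4]]'
python3 -c "
from h import *
bx();cv2.imwrite('pics/w14.png',camera('wrist'))"
```

```text
time_s: 21.13
eef_pos: [0.5498, 0.1893, 0.0719]
eef_rot: [0.549, -0.549, 0.446, -0.445]
wrist_force: [0.2, -0.2, 0.5]
opening: 0.297
box x,y mm [-6.99 -0.9  71.88] F box [-0.2 -0.2  0.5]
```

View pics/w14.png

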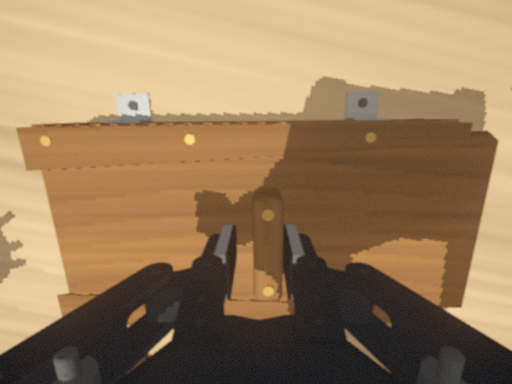

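```bash

python3 -m jog '[[-1,0,0,0,0,0,0.4],[-0.5,0,0,0,0,0,0.4],[0,0,0,0,0,0,0.4]]'
python3 -c "
from h import *
bx()"
```

```text
time_s: 21.43
eef_pos: [0.5496, 0.1907, 0.0719]
eef_rot: [0.549, -0.549, 0.446, -0.445]
wrist_force: [-0.4, 0.0, 0.0]
opening: 0.303
box x,y mm [-5.59 -0.92 71.88] F box [0.1 0.4 0. ]
```

```bash

python3 -m jog '[[-1,0,0,0,0,0,0.4],[-0.5,0,0,0,0,0,0.4],[0,0,0,0,0,0,0.4]]'
python3 -c "
from h import *
bx()"
```

```text
time_s: 21.68
eef_pos: [0.5493, 0.1917, 0.0719]
eef_rot: [-0.549, 0.549, -0.446, 0.446]
wrist_force: [0.1, -3.6, 0.7]
opening: 0.302
box x,y mm [-4.57 -0.91 71.89] F box [-3.5  0.6  0.7]
```

```bash

python3 -m jog '[[-1,0,0,0,0,0,0.4],[-0.5,0,0,0,0,0,0.4],[0,0,0,0,0,0,0.4]]'
python3 -c "
from h import *
bx()"
```

```text
time_s: 21.93
eef_pos: [0.5493, 0.1919, 0.0719]
eef_rot: [-0.549, 0.55, -0.445, 0.446]
wrist_force: [1.0, -9.2, -0.1]
opening: 0.302
box x,y mm [-4.39 -0.91 71.87] F box [-9.2  1.  -0.1]
```

```bash

python3 -m jog '[[0,0,0,0,0,0,0.4],[0,0,0,0,0,0,0.4]]'
python3 -c "
from h import *
bx()"
```

```text
time_s: 22.1
eef_pos: [0.5493, 0.1919, 0.0719]
eef_rot: [-0.549, 0.549, -0.445, 0.446]
wrist_force: [1.1, -9.2, 1.1]
opening: 0.294
box x,y mm [-4.36 -0.93 71.9 ] F box [-9.3  0.8  1.1]
```

```bash

python3 -m jog '[[-0.5,0,0,0,0,0,0.4],[0,0,0,0,0,0,0.4],[0,0,0,0,0,0,0.4]]'
python3 -c "
from h import *
bx()"
```

```text
time_s: 22.35
eef_pos: [0.5493, 0.192, 0.0719]
eef_rot: [-0.548, 0.55, -0.445, 0.446]
wrist_force: [0.4, -10.7, 0.3]
opening: 0.302
box x,y mm [-4.32 -0.89 71.86] F box [-10.5   1.8   0.3]
```

```bash

python3 -m jog '[[-0.5,0,0,0,0,0,0.4],[0,0,0,0,0,0,0.4],[0,0,0,0,0,0,0.4]]'
python3 -c "
from h import *
bx()"
```

```text
time_s: 22.6
eef_pos: [0.5493, 0.192, 0.0719]
eef_rot: [-0.548, 0.55, -0.445, 0.446]
wrist_force: [0.2, -12.6, -0.5]
opening: 0.298
box x,y mm [-4.24 -0.92 71.89] F box [-12.4   2.4  -0.5]
```

```bash

python3 -m jog '[[-0.3,0,-0.5,0,0,0,0.4],[0,0,0,0,0,0,0.4],[0,0,0,0,0,0,0.4]]'
python3 -c "
from h import *
bx()"
```

```text
time_s: 22.85
eef_pos: [0.5493, 0.1921, 0.0719]
eef_rot: [-0.548, 0.55, -0.444, 0.447]
wrist_force: [3.1, -13.0, -0.9]
opening: 0.298
box x,y mm [-4.22 -0.91 71.89] F box [-13.3  -0.4  -0.9]
```

```bash

python3 -m jog '[[-0.3,0,0,0,0,0,0.4],[0,0,0,0,0,0,0.4],[0,0,0,0,0,0,0.4]]'
python3 -c "
from h import *
bx()"
python3 -m jog '[[0,0,0,0,0,0,0.4]]'
python3 -c "
from h import *
bx()"
python3 -m jog '[[0,0,0,0,0,0,0.4]]'
python3 -c "
from h import *
bx();cv2.imwrite('pics/w15.png',camera('wrist'))"
```

```text
time_s: 23.1
eef_pos: [0.5492, 0.1921, 0.0719]
eef_rot: [-0.548, 0.55, -0.444, 0.447]
wrist_force: [3.1, -14.1, -0.7]
opening: 0.3
box x,y mm [-4.19 -0.89 71.89] F box [-14.4  -0.1  -0.7]
time_s: 23.18
eef_pos: [0.5493, 0.1921, 0.0719]
eef_rot: [-0.548, 0.55, -0.444, 0.447]
wrist_force: [3.2, -14.5, -1.4]
opening: 0.304
box x,y mm [-4.21 -0.91 71.9 ] F box [-14.9  -0.2  -1.4]
time_s: 23.27
eef_pos: [0.5493, 0.1921, 0.0719]
eef_rot: [-0.548, 0.55, -0.444, 0.447]
wrist_force: [3.5, -14.7, -1.5]
opening: 0.306
box x,y mm [-4.2  -0.94 71.92] F box [-15.1  -0.4  -1.5]
```

```bash

python3 -m jog '[[1,0,0,0,0,0,0.4],[1,0,0,0,0,0,0.4],[1,0,0,0,0,0,0.4],[1,0,0,0,0,0,0.4],[1,0,0,0,0,0,0.4],[0,0,0,0,0,0,0.4],[0,0,0,0,0,0,0.4]]'
python3 -c "
from h import *
bx();cv2.imwrite('pics/w16.png',camera('wrist'))"
```

```text
time_s: 23.9
eef_pos: [0.549, 0.1905, 0.0719]
eef_rot: [0.549, -0.549, 0.446, -0.445]
wrist_force: [0.1, -0.1, -0.6]
opening: 0.298
box x,y mm [-5.69 -0.3  71.87] F box [-0.1 -0.  -0.6]
```

View pics/w16.png

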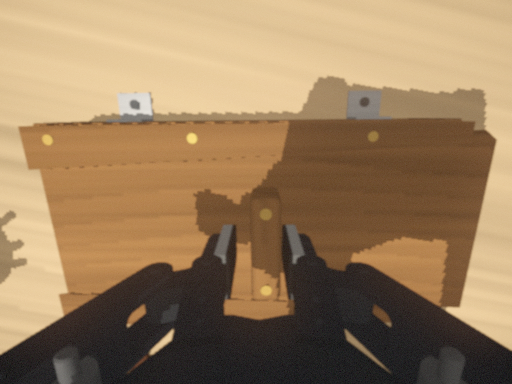

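```bash

python3 -m jog '[[1.5,0,0,0,0,0,0.4],[1,0,0,0,0,0,0.2],[0,0,0,0,0,0,0],[0,0,0,0,0,0,0],[0,-10,0,0,0,0,0],[0,-30,0,0,0,0,0],[0,-30,0,0,0,0,0],[0,0,0,0,0,0,0]]'
python3 -m jog '[[0,-30,-35,0,0,0,0],[0,0,-35,0,0,0,0],[0,0,-35,0,0,0,0],[0,0,0,0,0,0,0],[0,0,0,0,0,0,0]]'
python3 - <<'E'
from h import *
m=camera_model("wrist");np.savez("w17.npz",K=m["K"],pose=m["pose"])
cv2.imwrite('pics/w17.png',camera('wrist'));cv2.imwrite('pics/s17.png',camera('scene'));cv2.imwrite('pics/t17.png',camera('top'));bx();st()
E
```

```text
time_s: 24.62
eef_pos: [0.5537, 0.1883, 0.149]
eef_rot: [0.552, -0.546, 0.443, -0.448]
wrist_force: [1.2, 0.6, 1.1]
opening: 0.503
time_s: 25.03
eef_pos: [0.4487, 0.1667, 0.1692]
eef_rot: [0.549, -0.549, 0.446, -0.445]
wrist_force: [0.9, -0.2, -0.6]
opening: 0.5
box x,y mm [ -8.77  99.76 169.94] F box [-0.1 -0.2 -0.6]
25.18 pos [0.4517 0.1668 0.1699] x [ 0.206 -0.979 -0.001] y [ 0.002  0.001 -1.   ] F [ 0.2 -0.1 -0.6] q6 1.47 op 0.506
```

View pics/w17.png

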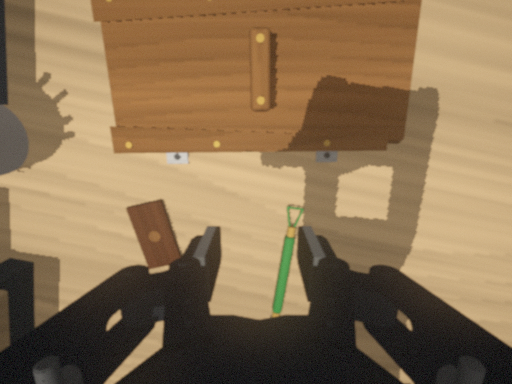

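View pics/s17.png

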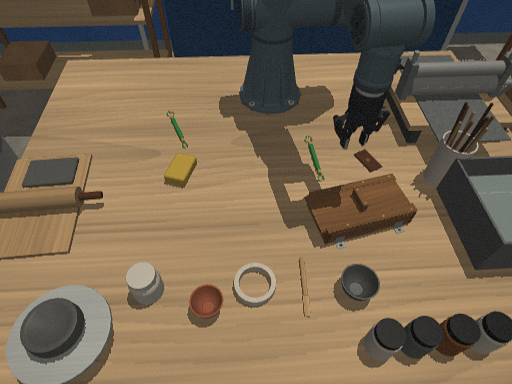

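View pics/t17.png

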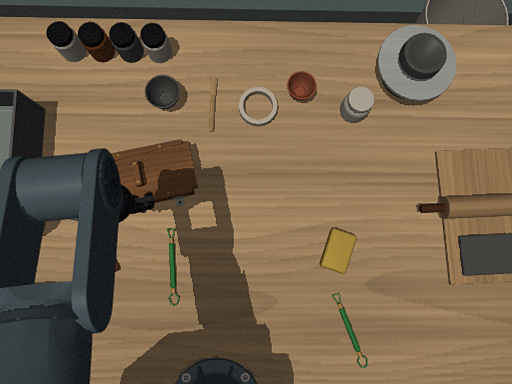

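```bash
python3 - <<'E'
from h import *
m=dict(np.load("w17.npz"))
b=np.array([.5475,.196,0]);t=np.radians(101.9);x=np.array([np.cos(t),np.sin(t),0]);y=np.array([-x[1],x[0],0])
G=cast(m,[(260.5,37.5),(261.5,101)],.085)
print(np.linalg.norm(G[0]-G[1]),(G.mean(0)-b)@x,(G.mean(0)-b)@y,np.degrees(np.arctan2(*(G[0]-G[1])[[1,0]])))
P=cast(m,[(113,152),(386.5,151)],.0605); print(np.degrees(np.arctan2(*(P[0]-P[1])[[1,0]])),np.linalg.norm(P[0]-P[1]),np.round(np.c_[(P-b)@x,(P-b)@y],4))
hand_in()
E
```

```text
0.04457087142803604 -0.010230597927300907 0.0011309728104978932 12.974302688346263
102.08641848466968 0.24893109063974947 [[ 0.1243  0.0663]
 [-0.1246  0.0655]]
the job is handed in; nothing more can be done
```

The loop tool is in the box, the lid is slid on and wedged, and the job is handed in. That took about 25 of the 72 s. I could not measure the force left on the rail after letting go.

- **Loop tool:** I set the wooden one down lengthwise beside the two sticks. The wrist picture taken afterwards showed it lying flat and let go.
- **Lid:** I carried it by its grip bar, lowered it about 180 mm short of the middle and slid it under both rails. About 58 mm short, I released it and pushed the bar with the gripper loosely around it, so the lid could centre itself.
- **Jam:** It ran with almost no force, then went tight within about 1 mm. I stepped the push up to about 15 N along the box, evening out the sideways force to roughly zero, then backed off. The wrist force was about zero before I lifted away.

**Last checks:**
- The box edge measured within about 1 mm of where I had it.
- The bar is 1 mm off the centre line, and about 1° off square with the box edge as read from its two screws. Small pixel errors matter over that length.
- The other objects look unmoved in the scene and top pictures, though one arm-shadowed corner was covered in the top view.

**Disagreement:** the final wrist picture puts the bar about 10 mm short of the middle, while the gripper position during the push puts it about level with the middle. Both are inside the home range. The arm may still have been settling when I took the picture, and I did not settle which is right before handing in. I also did not tug the lid to test the jam. That it holds rests on the 15 N push and on the lid looking unmoved just after I backed off.

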